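# Empty the parts box, shake-check it and file it

### The job

Carry the loose parts box to the white catch tray and tip its three steel balls out into it; then turn the box upright, hold it still over the tray for a moment and, still over the tray, shake it briskly to and fro several times to feel that nothing rattles or weighs in it. Set the empty box down upright on the bench and let go, then take it again by its grip tab and lower it into the free bay of the wooden rack, flat on the floor of the bay and facing the same way as its two neighbours. All three balls must stay in the tray, and leave the neighbours and the other things on the bench where they are.

Things in the scene. Friction and masses are not known exactly. Their poses are not given: they have to be found in the camera images.
- tin_center (a point): Centre of the loose aluminium parts box, 18 mm above its underside. Box 110 long (own x) x 58 wide (y) x 36 high, walls 3, z up, an upright grip tab at the +x end. Empty it weighs 140 g (within 10 %); at the start it stands on the bench and three balls (72 g) roll about freely in it.
- tin_tab (a point): Middle of the loose box's flat grip tab, where to take it from above: 50.5 mm from the box centre along its x, 58 mm above its underside. Tab 9 thick (x) x 40 wide (y), its top at 75 mm, the cover beside it at 36 mm above the underside.
- tin: The same loose box: origin at the centre of its underside, same axes. The top is covered over the 37 mm next to the tab; the rest is open and ends, at -x, in an inside ramp (21 deg) up to a 16 mm high front edge, so that balls roll out over the -x end when that end is lowered by some 45 deg.
- tray: White plastic catch tray with a dark mat, fixed, 200 (x) x 160 (y) x 40 high, walls 4 mm, open on top; origin at the centre of its underside on the bench.
- tray_in (a point): Centre of the catch tray's inner floor, 4 mm above the bench.
- ball0_center (a point): Centre of a steel ball, 18 mm diameter, 24 g (number 1 of 3, all alike).
- ball1_center (a point): Centre of a steel ball, 18 mm diameter, 24 g (number 2 of 3, all alike).
- ball2_center (a point): Centre of a steel ball, 18 mm diameter, 24 g (number 3 of 3, all alike).
- rack: Low wooden rack, fixed, 134 (x) x 224 (y) x 30 high, with three side-by-side bays along its y, 73 mm apart (middle bay at the centre), each 70 wide (y) and 122 deep (x), open on top, dividers 30 high, back wall (+x) 24, front wall (-x) 12, floor 4 mm above the bench; origin at the centre of its underside.
- bay (a point): Centre of the floor of the free bay (it has a thin cork liner), 4 mm above the bench; axes as the rack's. The box belongs here with its tab towards +x of this frame, like its neighbours.
- stored_a_center (a point): One of two stored boxes in the other two bays, of the same shape and size as the loose box (but 250 g); the point is its centre, 18 mm above its underside, x towards its tab. Leave it.
- stored_b_center (a point): The other stored box, the same. Leave it.
- mug: Bystander: white mug, 80 across, 95 high, handle at its +y; origin at the centre of its underside.
- model: Bystander: plaster jaw model, 62 x 58 x 29 high; origin at the centre of its underside.
- jar: Bystander: amber glass jar with a steel cap, 52 across, 62 high; origin at the centre of its underside.
- wax_knife: Bystander: plaster spatula lying along its x, 160 long, about 25 high at most; origin near its middle.
- brush: Bystander: brush lying along its x, 150 long, about 25 high at most; origin near its middle.
- pliers: Bystander: pliers lying along their x, 110 long, 13 high; origin near the middle.
Not all that is in view belongs to the job. Leave any blue, green or purple look-alike of the tin alone.

How it is judged:
On the way, in this order (a step that is already met when the one before it is completed fails the run):
1. the box is tipped over the catch tray (horizontal distance between tin_center and tray_in below 0.16 m and height (world z) of tin_center above 0.065 m and angle between tin_center's own z axis and vertical above 0.5 rad), for 0.05 s.
2. all three balls lie in the tray and the box is upright and still over it (x of ball0_center in the frame of tray between -0.098 and 0.098 m and y of ball0_center in the frame of tray between -0.078 and 0.078 m and z of ball0_center in the frame of tray between 0 and 0.03 m and x of ball1_center in the frame of tray between -0.098 and 0.098 m and y of ball1_center in the frame of tray between -0.078 and 0.078 m and z of ball1_center in the frame of tray between 0 and 0.03 m and x of ball2_center in the frame of tray between -0.098 and 0.098 m and y of ball2_center in the frame of tray between -0.078 and 0.078 m and z of ball2_center in the frame of tray between 0 and 0.03 m and horizontal distance between tin_center and tray_in below 0.16 m and height (world z) of tin_center above 0.065 m and angle between tin_center's own z axis and vertical below 0.35 rad and linear speed of tin below 0.04 m/s and angular speed of tin below 0.25 rad/s), for 0.2 s.
3. a brisk shake stroke of the empty upright box over the tray (x of ball0_center in the frame of tray between -0.098 and 0.098 m and y of ball0_center in the frame of tray between -0.078 and 0.078 m and z of ball0_center in the frame of tray between 0 and 0.03 m and x of ball1_center in the frame of tray between -0.098 and 0.098 m and y of ball1_center in the frame of tray between -0.078 and 0.078 m and z of ball1_center in the frame of tray between 0 and 0.03 m and x of ball2_center in the frame of tray between -0.098 and 0.098 m and y of ball2_center in the frame of tray between -0.078 and 0.078 m and z of ball2_center in the frame of tray between 0 and 0.03 m and horizontal distance between tin_center and tray_in below 0.16 m and height (world z) of tin_center above 0.065 m and angle between tin_center's own z axis and vertical below 0.35 rad and (linear speed of tin above 0.1 m/s or angular speed of tin above 0.8 rad/s)).
4. the stroke is over (x of ball0_center in the frame of tray between -0.098 and 0.098 m and y of ball0_center in the frame of tray between -0.078 and 0.078 m and z of ball0_center in the frame of tray between 0 and 0.03 m and x of ball1_center in the frame of tray between -0.098 and 0.098 m and y of ball1_center in the frame of tray between -0.078 and 0.078 m and z of ball1_center in the frame of tray between 0 and 0.03 m and x of ball2_center in the frame of tray between -0.098 and 0.098 m and y of ball2_center in the frame of tray between -0.078 and 0.078 m and z of ball2_center in the frame of tray between 0 and 0.03 m and horizontal distance between tin_center and tray_in below 0.16 m and height (world z) of tin_center above 0.065 m and angle between tin_center's own z axis and vertical below 0.35 rad and linear speed of tin below 0.06 m/s and angular speed of tin below 0.6 rad/s).
5. a second stroke (all of step 3).
6. the second stroke is over (all of step 4).
7. a third stroke (all of step 5).
8. the empty box stands upright on the open bench, let go (x of ball0_center in the frame of tray between -0.098 and 0.098 m and y of ball0_center in the frame of tray between -0.078 and 0.078 m and z of ball0_center in the frame of tray between 0 and 0.03 m and x of ball1_center in the frame of tray between -0.098 and 0.098 m and y of ball1_center in the frame of tray between -0.078 and 0.078 m and z of ball1_center in the frame of tray between 0 and 0.03 m and x of ball2_center in the frame of tray between -0.098 and 0.098 m and y of ball2_center in the frame of tray between -0.078 and 0.078 m and z of ball2_center in the frame of tray between 0 and 0.03 m and height (world z) of tin_center between 0.014 and 0.022 m and angle between tin_center's own z axis and vertical below 0.08 rad and contact force between the fingers and tin below 0.1 N and linear speed of tin below 0.02 m/s), for 0.2 s.
9. the box is lifted again by its grip tab (height (world z) of tin_center above 0.045 m and contact force between the fingers and tin above 0.5 N and distance between the grasp point and tin_tab below 0.035 m), for 0.1 s.
At the end, for the whole second after the job is handed in: The box stands flat (within 4 deg, centre 12 to 24 mm above the bay's floor) in the free bay, centre within 16 mm of the bay's, tab towards +x of the bay (within 0.2 rad), released and at rest; all three balls lie in the catch tray (x of ball0_center in the frame of tray between -0.098 and 0.098 m and y of ball0_center in the frame of tray between -0.078 and 0.078 m and z of ball0_center in the frame of tray between 0 and 0.03 m and x of ball1_center in the frame of tray between -0.098 and 0.098 m and y of ball1_center in the frame of tray between -0.078 and 0.078 m and z of ball1_center in the frame of tray between 0 and 0.03 m and x of ball2_center in the frame of tray between -0.098 and 0.098 m and y of ball2_center in the frame of tray between -0.078 and 0.078 m and z of ball2_center in the frame of tray between 0 and 0.03 m and horizontal distance between tin_center and bay below 0.016 m and z of tin_center in the frame of bay between 0.012 and 0.024 m and angle between tin_center's own z axis and vertical below 0.07 rad and x of tin_tab in the frame of bay above 0.03 m and angle between the x axis of tin_center and the x axis of bay, either way round below 0.2 rad and linear speed of tin below 0.02 m/s and contact force between the fingers and tin below 0.1 N); the robot touches nothing.
It fails at once if a stored box is moved more than 25 mm or tilted (distance of any of stored_a_center, stored_b_center from where it was at the start of the episode above 0.025 m or angle between any of stored_a_center, stored_b_center's own z axis and vertical above 0.3 rad).
It fails at once if a bystander is moved more than 30 mm (distance of any of mug, model, jar, wax_knife, brush, pliers from where it was at the start of the episode above 0.03 m).
It also fails if it takes over 69 s, if anything falls off the work surface, if the arm or the gripper's body presses on something with over 40 N, if the wrist force passes 120 N, or if a joint passes its speed limit or range.

### The arm

A 6-joint arm with a two-finger parallel gripper is mounted at the origin on the work surface. World frame = base frame: x ahead of the robot, y to its left, z up, the work surface at z = 0. Lengths are in m, angles in rad, forces in N, time in s.
With the tool pointing down it reaches from about 0.35 to 0.975 m from the base axis. Payload 7.1 kg.
Tool frame: the origin (TCP) lies midway between the tips of the shut fingers; the grasp point (between the pads) lies 19 mm behind it; z points along the fingers, y is the direction in which the jaws open and shut (so a half turn about z gives the same grasp; the last joint's range is limited). The gripper opens to 88 mm and grips with 3 to 60 N. Pads are 20 mm wide; open, the fingers measure 115 mm over their backs; the gripper's body (75 mm by 178 mm) begins 61 mm behind the grasp point.
Start: joints at [1.134, 0.423, 1.63, -0, 1.089, -0.019], TCP at [0.254, 0.571, 0.196] pointing down, gripper open.
Joint ranges: [-3, 3], [-0.9, 2.11], [0.09, 2.58], [-1.31, 4.45], [0.11, 2.69], [-2.54, 2.54]. Speed limits (rad/s): [2.39, 2.39, 3.01, 3.14, 3.14, 3.14].

### API

Orientations are given as a 3x3 rotation matrix whose columns are the frame's x, y, z axes.
In Python, from bench import monitor, snapshot, camera_model, workorder gives the robot as it stands. The module is installed in compiled form; this text tells all that it offers.
- The arm moves only by the shell command python3 -m handwheel 'ROWS' [FORCE]. ROWS is JSON, a list that holds one entry, the list of rows, each a list of 7 numbers: the shift along the tool's x, y, z in m, then the turn, a rotation vector about the tool's x, y, z in rad, then the opening, from 0 (shut) to 1 (fully open). A call has 1 to 8 rows; each row is the pose to reach, as a shift and turn from the pose commanded when the call began, along the tool's axes at that moment; what a row does not reach only later rows make up. A row lasts 1/8 s, in which the tool goes at most 62.5 mm and 10.7 degrees, less where a joint would pass 70% of its speed; a pose out of reach is approached as far as the arm can. A call with a gripper value outside its range is refused whole. The fingers move at their own pace and stop on an object; FORCE is the grip in N (left out, the last holds). Time passes only in rows, so rows that repeat a pose let the fingers close. It gives the time, the measured TCP pose, the force and the opening at its end, in the units of the state.
- monitor.observe(): the state, without advancing time (a new reading comes with each control period).
- snapshot(name): name is "scene" or "top"; returns the picture (420x560x3 uint8, blue, green, red); there is no depth.
- camera_model(name): a dict with "camera_matrix" (3x3 intrinsics, pixels), "D" ([k1, k2, p1, p2, k3] as OpenCV has them; the pictures are not rectified), "R" (3x3) and "t" (3): a world point X has camera coordinates R X + t. Camera axes: x right, y down, z forward; pixel columns grow to the right and rows downward; lengths in m; the calibration is good to about 2 mm. A picture is of the moment at which its call begins. camera_model takes no time and is no camera call.
- workorder.job_done(): hands the job in, once; it reports no verdict.
The state is a dict: "time_s": time; "q": joint angles; "joint_vel": joint speeds; "joint_torque": joint torques, N m; "position": TCP position; "tcp_rot": TCP orientation; "force": force on the tool from outside, world axes, zero at the start; "ft_torque": the same for the moment, N m; "opening": finger opening in m.
Only numpy, scipy, OpenCV 4.12 (cv2) and the standard library are available. Lean on these libraries where they do the work, as an engineer would, in place of code of your own. Each camera call takes 0.05 s, during which the arm holds its last target. There are 200 camera calls.

## Working session

There is one attempt and no reset: what is moved stays moved. The work goes in short steps, Python scripts to look and compute and a shell command to move; the robot and the scene stay as the last step left them, time stands still between calls to the robot, and variables do not carry over. Pictures are saved under pics/ and viewed, on a budget of 10 in all, crops included, one or two more only if the job needs it, and the job is handed in when it is done.

```bash
mkdir -p pics
python3 - <<'E'
from bench import monitor, snapshot, camera_model
import cv2,numpy as np
for n in("scene","top"):
    cv2.imwrite(f"pics/{n}0.png",snapshot(n)); c=camera_model(n); print(n,np.round(c["camera_matrix"],1).tolist(),c["D"],np.round(c["R"],3).tolist(),np.round(c["t"],3), np.round(-np.array(c["R"]).T@c["t"],3))
s=monitor.observe()
for k in s: print(k,np.round(s[k],3).tolist())
E
```

```text
scene [[537.7, 0.0, 279.2], [0.0, 537.7, 207.9], [0.0, 0.0, 1.0]] [-0.13323019  0.          0.          0.          0.        ] [[0.81, 0.586, 0.009], [0.45, -0.612, -0.65], [-0.375, 0.531, -0.76]] [-0.376 -0.149  1.691] [ 1.006 -0.768  1.191]
top [[475.2, 0.0, 274.9], [0.0, 475.2, 209.5], [0.0, 0.0, 1.0]] [0.01291714 0.         0.         0.         0.        ] [[-0.028, -1.0, 0.012], [-0.984, 0.025, -0.178], [0.177, -0.017, -0.984]] [0.033 0.461 1.136] [0.253 0.041 1.199]
time_s 0.1
q [1.134, 0.424, 1.631, -0.0, 1.089, -0.019]
joint_vel [-0.0, -0.003, -0.0, 0.001, -0.001, 0.001]
joint_torque [0.001, -54.562, -27.433, 0.065, 0.019, -0.0]
position [0.253, 0.571, 0.195]
tcp_rot [[-0.914, 0.406, -0.001], [0.406, 0.914, -0.001], [0.0, -0.001, -1.0]]
force [-0.547, -0.673, -0.101]
ft_torque [0.015, 0.054, 0.04]
opening 0.088
```

View pics/top0.png

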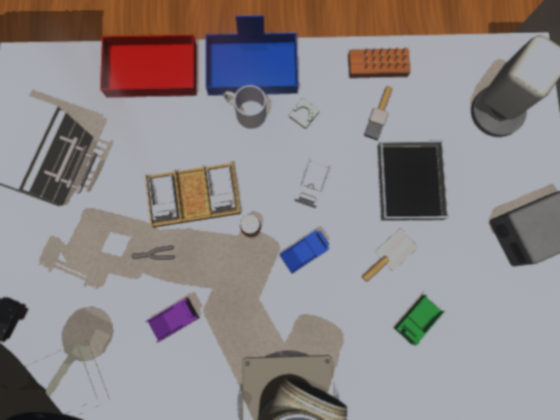

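View pics/scene0.png

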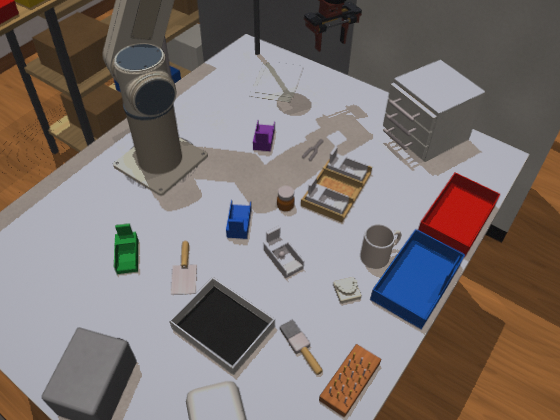

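```bash
cat > h.py <<'E'
from bench import monitor, snapshot, camera_model
import cv2,numpy as np
from scipy.spatial.transform import Rotation as Ro
def ray(n,uv,z):
    c=camera_model(n);R=np.array(c["R"]);t=np.array(c["t"])
    p=cv2.undistortPoints(np.array(uv,float).reshape(-1,1,2),np.array(c["camera_matrix"]),np.array(c["D"])).reshape(-1,2)
    d=np.c_[p,np.ones(len(p))]@R; o=-R.T@t
    return o+d*((z-o[2])/d[:,2])[:,None]
def proj(n,X):
    c=camera_model(n)
    return cv2.projectPoints(np.array(X,float).reshape(-1,1,3),cv2.Rodrigues(np.array(c["R"]))[0],np.array(c["t"]),np.array(c["camera_matrix"]),np.array(c["D"]))[0].reshape(-1,2)
E
python3 - <<'E'
import cv2,numpy as np
a=cv2.imread("pics/top0.png");b=cv2.imread("pics/scene0.png")
A=cv2.resize(a[135:245,140:340],(800,440),interpolation=cv2.INTER_CUBIC)
B=cv2.resize(b[140:290,225:400],(700,600),interpolation=cv2.INTER_CUBIC)
cv2.imwrite("pics/a1.png",A);cv2.imwrite("pics/b1.png",B)
E
```

```text
(no output)
```

View pics/a1.png

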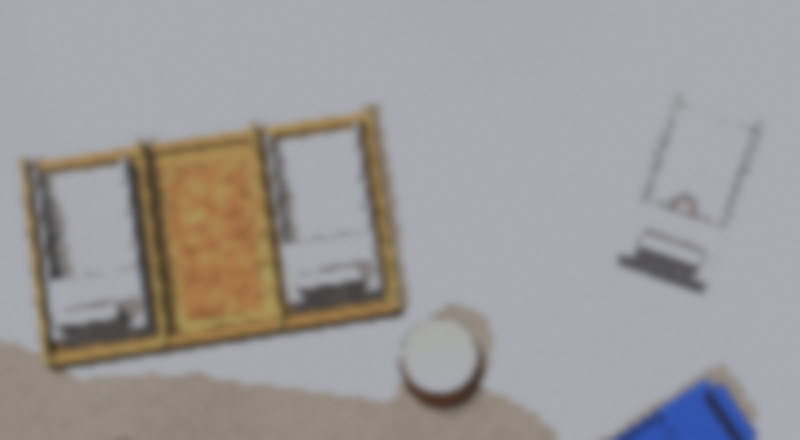

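View pics/b1.png

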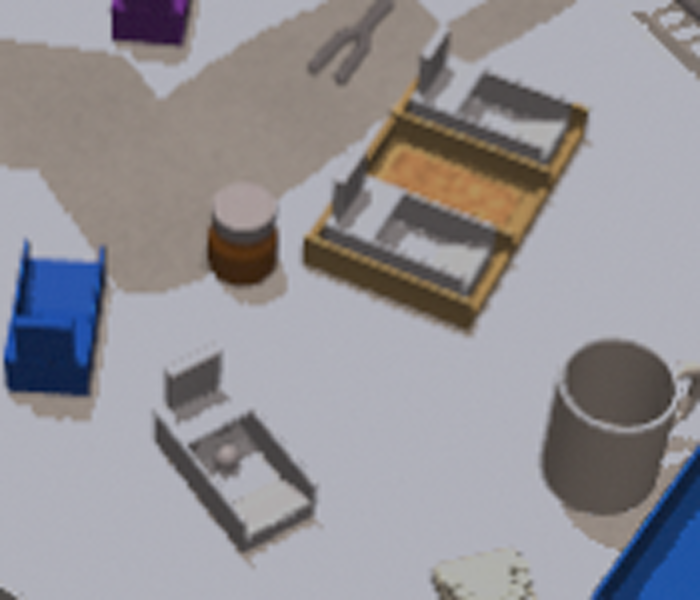

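Run:
```python
from h import *
np.set_printoptions(precision=4,suppress=True)
A=lambda L:(np.array(L,float)+.5)/4-.5+[140,135]
B=lambda L:(np.array(L,float)+.5)/4-.5+[225,140]
def show(n,P): 
    print(n,P[:,:2].tolist(), 'mid',P.mean(0)[:2],'len',np.linalg.norm(P[0]-P[1]),'ang',np.degrees(np.arctan2(*(P[1]-P[0])[1::-1])))
show('tab top scene',ray("scene",B([(165,372),(222,348)]),.075))
show('tin front bottom scene',ray("scene",B([(250,558),(316,510)]),.0))
show('tin front top z16 scene',ray("scene",B([(243,545),(315,490)]),.036))
show('tin front top A z36',ray("top",A([(680,95),(760,122)]),.036))
show('tin tab A light top z75',ray("top",A([(640,232),(706,250)]),.075))
show('tin tab A dark bottom z36',ray("top",A([(618,260),(705,290)]),.036))
show('tin tab A dark bottom z0',ray("top",A([(618,260),(705,290)]),.0))
# rack corners top z=.03 base-side z=.03
show('rack +x(base) edge z.03',ray("top",A([(50,360),(403,308)]),.024))
show('rack far edge divider tops z.03',ray("top",A([(25,160),(375,106)]),.03))
P=B([(305,240),(470,325),(588,110)]);print('rack scene z.03',ray("scene",P,.03)[:,:2])
g=cv2.imread("pics/top0.png").astype(int).sum(2)
m=(g<150).astype(np.uint8);m[:,:370]=0;m[:,455:]=0;m[:130]=0;m[230:]=0
c=max(cv2.findContours(m,0,1)[0],key=cv2.contourArea)
r=cv2.minAreaRect(c);bx=cv2.boxPoints(r);print('tray mat',bx.tolist());W=ray("top",bx,.004);print(W[:,:2],W.mean(0),np.linalg.norm(W-np.roll(W,1,0),axis=1))
cork=cv2.inRange(cv2.cvtColor(cv2.imread("pics/top0.png"),cv2.COLOR_BGR2HSV),(5,100,80),(30,255,255))
for n,uv in(("mug",(250,100)),("jar",(250,222)),("model",(304,112)),("knife",(376,268)),("knife2",(398,245)),("brush",(380,112)),("pliers",(153,253)),("blue",(304,250))): print(n,ray("top",[uv],.02)[0,:2])
```

```text
tab top scene [[0.4767127117494102, -0.07868714584151337], [0.495118270026238, -0.04017739526109476]] mid [ 0.4859 -0.0594] len 0.042682144571796705 ang 64.45474680475516
tin front bottom scene [[0.57865357271191, -0.12330993917814959], [0.5922562614448028, -0.06631170142748455]] mid [ 0.5855 -0.0948] len 0.058598909950999145 ang 76.57736933283684
tin front top z16 scene [[0.582265720831278, -0.1373962491694415], [0.5953968865761283, -0.07490200431595206]] mid [ 0.5888 -0.1061] len 0.06385889251800894 ang 78.13374568909873
tin front top A z36 [[0.5920954062601462, -0.0711365264532319], [0.5731386075184399, -0.12110166421070687]] mid [ 0.5826 -0.0961] len 0.05344038931049257 ang -110.77677083704117
tin tab A light top z75 [[0.4954656690865341, -0.039622128687629335], [0.4833280996353315, -0.07911343483526423]] mid [ 0.4894 -0.0594] len 0.04131445090315242 ang -107.08470001993092
tin tab A dark bottom z36 [[0.4863578132909568, -0.028013161688237143], [0.46591290076713393, -0.08155539956304259]] mid [ 0.4761 -0.0548] len 0.05731287538371303 ang -110.89917818351677
tin tab A dark bottom 
[... 380 characters left out ...]
4073920309561, 0.3434650261423326], [0.5913494973704044, 0.12267954657545124]] mid [0.5764 0.2331] len 0.2228065476141498 ang -82.27687685512521
rack scene z.03 [[0.4646 0.1052]
 [0.6022 0.1082]
 [0.5644 0.3433]]
tray mat [[383.5276184082031, 148.0248565673828], [436.5911560058594, 145.23204040527344], [440.2099304199219, 213.9889373779297], [387.1463928222656, 216.78175354003906]]
[[ 0.6247 -0.2693]
 [ 0.6288 -0.4093]
 [ 0.4457 -0.4024]
 [ 0.442  -0.266 ]] [ 0.5353 -0.3367  0.004 ] [0.1827 0.1401 0.1832 0.1365]
mug [0.7594 0.0776]
jar [0.4352 0.0838]
model [ 0.7229 -0.0631]
knife [ 0.3121 -0.2252]
knife2 [ 0.3676 -0.284 ]
brush [ 0.7181 -0.2625]
pliers [0.3641 0.3246]
blue [ 0.3613 -0.049 ]
```

```bash
cat >> h.py <<'E'
M=np.array([[0,-1,0],[-1,0,0],[0,0,-1.]])   # tool axes in tin frame (columns): x=-y, y=-x, z=-z
TAB=np.array([.0505,0,.058]); 
def plan(center,yaw,th=0.,dz=.0):
    """tin centre (18 mm above underside) target, yaw/tilt deg -> shift, rotvec in present tool axes; dz: grasp height above tab middle"""
    s=monitor.observe();R0=np.array(s["tcp_rot"]);p0=np.array(s["position"])
    Rt=Ro.from_euler("z",yaw,degrees=True)*Ro.from_euler("y",-th,degrees=True); Rt=Rt.as_matrix()
    g=np.array(center)+Rt@(TAB-[0,0,.018]+[0,0,dz]); Rg=Rt@M; p=g+.019*Rg[:,2]
    print("TCP",np.round(p,4),"shift",np.round(R0.T@(p-p0),4),"rot",np.round(Ro.from_matrix(R0.T@Rg).as_rotvec(),4), "t",round(s["time_s"],2))
def tin():
    """measured tin pose assuming nominal tab grasp"""
    s=monitor.observe();R=np.array(s["tcp_rot"])@M.T;g=np.array(s["position"])-.019*np.array(s["tcp_rot"])[:,2]
    print("t",round(s["time_s"],2),"c",np.round(g-R@(TAB-[0,0,.018]),4),"yaw",round(np.degrees(np.arctan2(R[1,0],R[0,0])),1),"tilt",round(np.degrees(np.arccos(R[2,2])),1),"F",np.round(s["force"],2),"open",round(s["opening"],4),"q",np.round(s["q"],2))
E
python3 - <<'E'
from h import *
np.set_printoptions(precision=4,suppress=True)
plan([.534,-.0765,.018],159.5,0,.07)
print("obj base",ray("top",[(498,112)],0))
b=-np.array(camera_model("top")["R"]).T@camera_model("top")["t"]
for z in(.1,.2,.3,.4):print(z,ray("top",[(488,100),(545,60),(535,40),(500,260),(560,190)],z)[:,:2].tolist())
for z in(0,.1,.2,.3):print("sc",z,ray("scene",[(215,385),(90,330),(90,400)],z)[:,:2].tolist())
E
```

```text
TCP [ 0.4867 -0.0588  0.109 ] shift [-0.4687 -0.4807  0.0868] rot [-0.0011  0.001   1.5108] t 0.1
obj base [[ 0.7181 -0.583   0.    ]]
0.1 [[0.7109474177765875, -0.5097259520472105], [0.8127527227508196, -0.6631200935600138], [0.8673469485421905, -0.6447383260972153], [0.318884853484571, -0.4953576997202557], [0.4805329672813293, -0.6564992833237381]]
0.2 [[0.6692763119565945, -0.45960320253184506], [0.7618190650398384, -0.5990410851257685], [0.8114461444779928, -0.5823317459810753], [0.31288477529116177, -0.44654221688215123], [0.45982565902263245, -0.5930226560560676]]
0.3 [[0.6276052061366015, -0.4094804530164794], [0.7108854073288575, -0.5349620766915232], [0.7555453404137948, -0.5199251658649352], [0.30688469709775246, -0.39772673404404685], [0.4391183507639355, -0.5295460287883972]]
0.4 [[0.5859341003166085, -0.35935770350111385], [0.6599517496178765, -0.470883068257278], [0.699644536349597, -0.4575185857487952], [0.3008846189043432, -0.3489112512059425], [0.4184110425052386, -0.46606940152072684]]
sc 0 [[0.6129877042320464, -0.4585929780104582], [0.27280540562719013, -0.5378017742013117], [0.40770316687952013, -0.6615080053243043]]
sc 0.1 [[0.6460244752401321, -0.48459149998203105], [0.33440513791375404, -0.5571496333141972], [0.4579763852733688, -0.6704690327179509]]
sc 0.2 [[0.6790612462482177, -0.5105900219536039], [0.3960048702003178, -0.5764974924270827], [0.5082496036672174, -0.6794300601115975]]
sc 0.3 [[0.7120980172563034, -0.5365885439251767], [0.4576046024868816, -0.5958453515399681], [0.5585228220610661, -0.6883910875052441]]
```

```bash
python3 -m handwheel '[[[-0.04,-0.04,0,0,0,0.17,1],[-0.085,-0.085,0,0,0,0.35,1],[-0.13,-0.13,0,0,0,0.53,1],[-0.17,-0.17,0,0,0,0.71,1],[-0.21,-0.215,0,0,0,0.89,1],[-0.25,-0.26,0,0,0,1.07,1],[-0.29,-0.30,0,0,0,1.25,1],[-0.33,-0.34,0,0,0,1.43,1]]]' 40; python3 -c "
from h import *
plan([.534,-.0765,.018],159.5,0,.07)"
```

```text
time_s: 1.1
position: [0.4175, 0.1248, 0.1959]
tcp_rot: [[0.279, 0.96, 0.0], [0.96, -0.279, 0.0], [0.0, 0.0, -1.0]]
force: [1.3, 0.6, -0.5]
opening: 0.0878
TCP [ 0.4867 -0.0588  0.109 ] shift [-0.157   0.1177  0.0869] rot [ 0.0002 -0.0001  0.0749] t 1.1
```

```bash
python3 -m handwheel '[[[-0.045,0.034,0,0,0,0.075,1],[-0.09,0.068,0.01,0,0,0.075,1],[-0.13,0.1,0.035,0,0,0.075,1],[-0.157,0.118,0.07,0,0,0.075,1],[-0.157,0.118,0.087,0,0,0.075,1],[-0.157,0.118,0.087,0,0,0.075,1]]]'
python3 - <<'E'
from h import *
plan([.534,-.0765,.018],159.5,0,.002)
a=snapshot("scene");b=snapshot("top")
A=cv2.resize(a[160:300,210:350],(600,600),interpolation=cv2.INTER_CUBIC)
cv2.imwrite("pics/c2.png",A)
# bay: cork mask in top
h=cv2.cvtColor(b,cv2.COLOR_BGR2HSV); m=cv2.inRange(h,(5,90,60),(30,255,255));m[:150]=0;m[235:]=0;m[:,:140]=0;m[:,245:]=0
for n,z in((m,.03),):
    c=max(cv2.findContours(n,0,1)[0],key=cv2.contourArea);r=cv2.minAreaRect(c);bx=cv2.boxPoints(r);W=ray("top",bx,z);print("rack",bx.round(1).tolist(),W[:,:2].round(4).tolist(),W.mean(0),np.linalg.norm(W-np.roll(W,1,0),axis=1))
E
```

```text
time_s: 1.85
position: [0.4864, -0.0569, 0.1075]
tcp_rot: [[0.346, 0.938, -0.004], [0.938, -0.346, 0.001], [-0.001, -0.004, -1.0]]
force: [-0.4, 0.3, 0.7]
opening: 0.0878
TCP [ 0.4867 -0.0588  0.041 ] shift [-0.0016  0.0012  0.0665] rot [-0.0036  0.0008  0.0048] t 1.85
rack [[144.60000610351562, 176.39999389648438], [232.1999969482422, 162.8000030517578], [239.89999389648438, 212.5], [152.3000030517578, 226.10000610351562]] [[0.5569, 0.3465], [0.587, 0.1258], [0.4583, 0.1081], [0.4298, 0.325]] [0.50797433 0.22636318 0.03      ] [0.12889178 0.2228052  0.12989182 0.21872239]
```

View pics/c2.png

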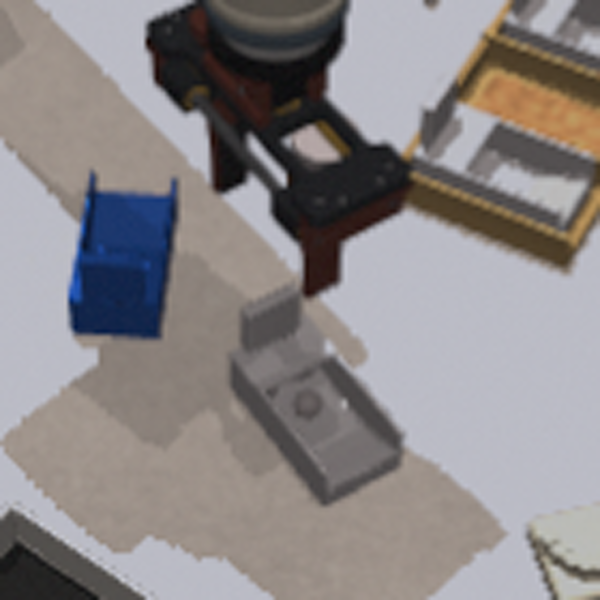

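The image shows the gripper above the tab (tab ~(270,315) in the crop, near finger tip ~(320,290)), square to it. Descend and grip.

```bash
python3 -m handwheel '[[[-0.0015,0.001,0.03,-0.003,0,0.005,1],[-0.0015,0.001,0.055,-0.003,0,0.005,1],[-0.0015,0.001,0.066,-0.003,0,0.005,1],[-0.0015,0.001,0.066,-0.003,0,0.005,1]]]'; python3 -m handwheel '[[[0,0,0,0,0,0,0],[0,0,0,0,0,0,0],[0,0,0,0,0,0,0],[0,0,0,0,0,0,0],[0,0,0,0,0,0,0],[0,0,0,0,0,0,0]]]' 40;  python3 -c "
from h import *
tin()"
```

```text
time_s: 2.45
position: [0.4883, -0.0581, 0.0431]
tcp_rot: [[0.349, 0.937, 0.003], [0.937, -0.349, -0.001], [-0.0, 0.003, -1.0]]
force: [0.4, 0.8, 0.6]
opening: 0.0875
time_s: 3.2
position: [0.4882, -0.0585, 0.0428]
tcp_rot: [[0.35, 0.937, 0.003], [0.937, -0.35, -0.001], [-0.0, 0.003, -1.0]]
force: [0.4, 0.0, 0.0]
opening: 0.0313
t 3.2 c [ 0.5356 -0.0761  0.022 ] yaw 159.5 tilt 0.2 F [0.45 0.02 0.04] open 0.0313 q [-0.14  0.48  2.01 -0.    0.65  0.21]
```

```bash
python3 -m handwheel '[[[0,0,0,0,0,0,0],[0,0,0,0,0,0,0],[0,0,0,0,0,0,0],[0,0,0,0,0,0,0],[0,0,-0.005,0,0,0,0],[0,0,-0.02,0,0,0,0],[0,0,-0.04,0,0,0,0],[0,0,-0.05,0,0,0,0]]]' 40;  python3 -c "
from h import *
tin()
plan([.48,-.30,.14],190)"
```

```text
time_s: 4.2
position: [0.4889, -0.0585, 0.0946]
tcp_rot: [[0.35, 0.937, 0.005], [0.937, -0.35, -0.001], [0.001, 0.005, -1.0]]
force: [-0.6, -0.3, -1.8]
opening: 0.0089
t 4.2 c [ 0.5363 -0.0762  0.0738] yaw 159.5 tilt 0.3 F [-0.63 -0.3  -1.83] open 0.0089 q [-0.14  0.38  1.99 -0.    0.76  0.21]
TCP [ 0.4303 -0.3088  0.161 ] shift [-0.2549  0.0329 -0.0664] rot [ 0.0053  0.0009 -0.5316] t 4.2
```

```bash
python3 -m handwheel '[[[-0.01,0.001,-0.01,0,0,-0.03,0],[-0.035,0.005,-0.03,0.001,0,-0.09,0],[-0.07,0.009,-0.05,0.002,0,-0.17,0],[-0.11,0.014,-0.06,0.003,0,-0.26,0],[-0.15,0.02,-0.066,0.004,0,-0.34,0],[-0.19,0.025,-0.066,0.005,0,-0.42,0],[-0.23,0.03,-0.066,0.005,0,-0.5,0],[-0.255,0.033,-0.066,0.005,0,-0.53,0]]]' ;  python3 -c "
from h import *
tin()
for th in (20,35,50,62): plan([.48,-.305,.14],190,th)"
```

```text
time_s: 5.2
position: [0.4291, -0.3105, 0.1594]
tcp_rot: [[-0.172, 0.985, -0.002], [0.985, 0.172, -0.001], [-0.001, -0.002, -1.0]]
force: [0.6, -0.1, -2.1]
opening: 0.0082
t 5.2 c [ 0.4788 -0.3018  0.1383] yaw -170.1 tilt 0.1 F [ 0.6  -0.13 -2.14] open 0.0082 q [-0.65  0.33  1.87 -0.    0.94 -0.82]
TCP [ 0.4403 -0.312   0.177 ] shift [-0.0034  0.0107 -0.0176] rot [ 0.3472  0.0006 -0.0014] t 5.2
TCP [ 0.4511 -0.3101  0.1862] shift [-0.0034  0.0217 -0.0268] rot [ 6.09e-01  4.00e-04 -1.50e-03] t 5.2
TCP [ 0.4639 -0.3078  0.1922] shift [-0.0034  0.0346 -0.0328] rot [ 8.708e-01  2.000e-04 -1.500e-03] t 5.2
TCP [ 0.4749 -0.3059  0.1944] shift [-0.0034  0.0458 -0.0351] rot [ 1.0803e+00  1.0000e-04 -1.6000e-03] t 5.2
```

```bash
python3 -m handwheel '[[[-0.001,0.002,-0.005,0.1,0,0,0],[-0.002,0.006,-0.011,0.22,0,0,0],[-0.003,0.01,-0.017,0.34,0,0,0],[-0.003,0.014,-0.02,0.44,0,0,0],[-0.003,0.018,-0.024,0.53,0,0,0],[-0.003,0.022,-0.027,0.61,0,0,0],[-0.003,0.025,-0.029,0.69,0,0,0],[-0.003,0.029,-0.03,0.77,0,0,0]]]' ;  python3 -c "
from h import *
tin()
plan([.48,-.305,.14],190,62)"
```

```text
time_s: 6.2
position: [0.4594, -0.3067, 0.1894]
tcp_rot: [[-0.172, 0.705, -0.688], [0.985, 0.123, -0.121], [-0.001, -0.699, -0.715]]
force: [0.2, 0.2, -1.9]
opening: 0.0087
t 6.2 c [ 0.4805 -0.3031  0.1391] yaw -170.1 tilt 44.3 F [ 0.21  0.23 -1.9 ] open 0.0087 q [-0.38  0.7   1.41 -0.38  1.72 -0.48]
TCP [ 0.4749 -0.3059  0.1944] shift [-0.0019  0.0075 -0.0144] rot [ 0.3086 -0.0008 -0.0016] t 6.2
```

```bash
python3 -m handwheel '[[[-0.001,0.003,-0.005,0.11,0,0,0],[-0.002,0.005,-0.01,0.21,0,0,0],[-0.002,0.0075,-0.014,0.31,0,0,0],[-0.002,0.0075,-0.014,0.31,0,0,0],[-0.002,0.0075,-0.014,0.31,0,0,0],[-0.002,0.0075,-0.014,0.31,0,0,0],[-0.002,0.0075,-0.014,0.31,0,0,0]]]' ;  python3 - <<'E'
from h import *
tin()
a=snapshot("scene");b=snapshot("top")
A=cv2.resize(a[200:380,140:320],(500,500),interpolation=cv2.INTER_CUBIC)
B=cv2.resize(b[130:230,370:460],(300,500*300//270),interpolation=cv2.INTER_CUBIC)
B=cv2.copyMakeBorder(B,0,max(0,500-B.shape[0]),0,0,0)[:500]
cv2.imwrite("pics/d3.png",np.hstack([A,B]))
E
```

```text
time_s: 7.08
position: [0.474, -0.3064, 0.1947]
tcp_rot: [[-0.172, 0.464, -0.869], [0.985, 0.08, -0.152], [-0.001, -0.882, -0.471]]
force: [-0.3, -0.2, -0.8]
opening: 0.0084
t 7.08 c [ 0.4792 -0.3055  0.1402] yaw -170.2 tilt 61.9 F [-0.26 -0.21 -0.84] open 0.0084 q [-0.34  0.88  1.24 -0.49  2.   -0.47]
```

View pics/d3.png

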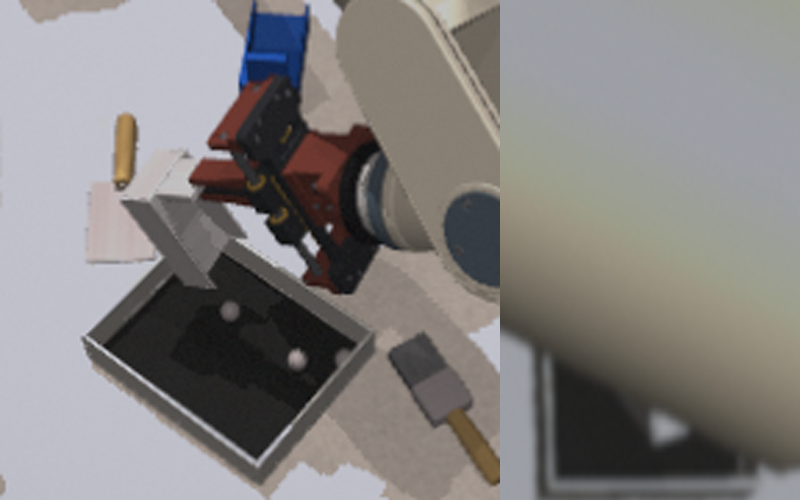

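Three balls lie on the tray mat, crop pixels (230,310), (297,360) and (343,357). The box now turns back upright.

```bash
python3 -c "
from h import *
for t in (45,25,0): plan([.48,-.305,.14],190,t)"
```

```text
TCP [ 0.4595 -0.3086  0.1906] shift [ 0.0002 -0.0036  0.0148] rot [-0.2955 -0.0011 -0.0017] t 7.17
TCP [ 0.4437 -0.3114  0.1804] shift [ 0.0002 -0.0022  0.0338] rot [-0.6446 -0.0008 -0.0019] t 7.17
TCP [ 0.4303 -0.3138  0.161 ] shift [0.0001 0.0085 0.0549] rot [-1.0809e+00 -4.0000e-04 -2.1000e-03] t 7.17
```

```bash
python3 -m handwheel '[[[0,-0.002,0.006,-0.12,0,0,0],[0,-0.0036,0.015,-0.3,0,0,0],[0,-0.0032,0.024,-0.46,0,0,0],[0,-0.0022,0.033,-0.63,0,0,0],[0,0.0015,0.042,-0.79,0,0,0],[0,0.005,0.049,-0.94,0,0,0],[0,0.008,0.054,-1.05,0,0,0],[0,0.0085,0.055,-1.08,0,0,0]]]'; python3 -m handwheel '[[[0,0,0,0,0,0,0],[0,0,0,0,0,0,0],[0,0,0,0,0,0,0],[0,0,0,0,0,0,0],[0,0,0,0,0,0,0],[0,0,0,0,0,0,0],[0,0,0,0,0,0,0]]]'
python3 - <<'E'
from h import *
tin()
a=snapshot("scene")
A=cv2.resize(a[200:380,140:320],(600,600),interpolation=cv2.INTER_CUBIC)
cv2.imwrite("pics/e3.png",A)
E
```

```text
time_s: 8.18
position: [0.4285, -0.3138, 0.1608]
tcp_rot: [[-0.17, 0.985, -0.002], [0.985, 0.17, -0.0], [0.0, -0.002, -1.0]]
force: [0.3, 0.3, -0.7]
opening: 0.0084
time_s: 9.05
position: [0.4302, -0.3138, 0.1604]
tcp_rot: [[-0.172, 0.985, -0.002], [0.985, 0.172, -0.001], [-0.0, -0.002, -1.0]]
force: [0.9, 0.5, -1.2]
opening: 0.0084
t 9.05 c [ 0.4799 -0.3051  0.1393] yaw -170.1 tilt 0.1 F [ 0.89  0.51 -1.24] open 0.0084 q [-0.65  0.34  1.86 -0.    0.95 -0.82]
```

View pics/e3.png

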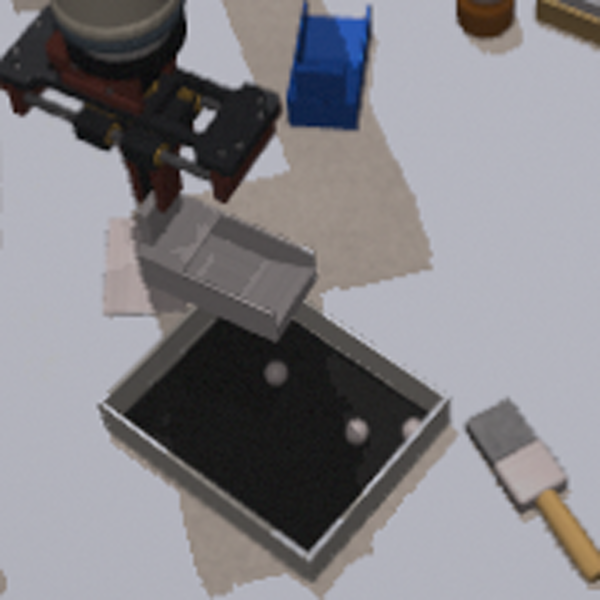

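Box is empty and upright (crop (230,260)), with all three balls in the tray at (275,373), (357,430) and (412,430). Now the shake.

```bash
python3 -m handwheel '[[[0.04,0,0,0,0,0,0],[0.04,0,0,0,0,0,0],[0.04,0,0,0,0,0,0],[0,0,0,0,0,0,0],[0,0,0,0,0,0,0],[0,0,0,0,0,0,0],[0.04,0,0,0,0,0,0],[0.04,0,0,0,0,0,0]]]'; python3 -m handwheel '[[[0,0,0,0,0,0,0],[-0.04,0,0,0,0,0,0],[-0.04,0,0,0,0,0,0],[-0.04,0,0,0,0,0,0],[0,0,0,0,0,0,0],[0,0,0,0,0,0,0],[0,0,0,0,0,0,0]]]';python3 -m handwheel '[[[-0.04,0,0,0,0,0,0],[-0.04,0,0,0,0,0,0],[-0.04,0,0,0,0,0,0],[0,0,0,0,0,0,0],[0,0,0,0,0,0,0],[0,0,0,0,0,0,0],[-0.04,0,0,0,0,0,0],[-0.04,0,0,0,0,0,0]]]'
python3 - <<'E'
from h import *
tin()
# place on open bench where it came from; yaw 187
plan([.55,-.09,.10],187); plan([.55,-.09,.018],187)
E
```

```text
time_s: 10.1
position: [0.422, -0.272, 0.16]
tcp_rot: [[-0.174, 0.985, -0.004], [0.985, 0.174, 0.001], [0.002, -0.004, -1.0]]
force: [-0.0, -0.7, -1.4]
opening: 0.0082
time_s: 10.98
position: [0.4236, -0.2744, 0.1607]
tcp_rot: [[-0.173, 0.985, -0.002], [0.985, 0.173, -0.001], [-0.001, -0.002, -1.0]]
force: [-0.0, -0.1, -1.6]
opening: 0.0086
time_s: 11.98
position: [0.4313, -0.3165, 0.1608]
tcp_rot: [[-0.17, 0.985, -0.0], [0.985, 0.17, -0.002], [-0.002, -0.001, -1.0]]
force: [-0.8, -0.0, -0.7]
opening: 0.0084
t 11.97 c [ 0.4811 -0.308   0.1398] yaw -170.2 tilt 0.1 F [-0.77 -0.01 -0.69] open 0.0084 q [-0.65  0.34  1.86 -0.    0.94 -0.82]
TCP [ 0.4999 -0.0962  0.121 ] shift [0.2056 0.1051 0.0392] rot [-0.0006  0.0024  0.0491] t 11.97
TCP [ 0.4999 -0.0962  0.039 ] shift [0.2058 0.1052 0.1212] rot [-0.0006  0.0024  0.0491] t 11.97
```

```bash
python3 -m handwheel '[[[0.015,0.008,0,0,0,0,0],[0.05,0.026,0,0,0,0.01,0],[0.09,0.046,0,0,0,0.03,0],[0.13,0.066,0.01,0,0,0.04,0],[0.17,0.087,0.02,0,0,0.05,0],[0.198,0.101,0.035,0,0,0.05,0],[0.206,0.105,0.045,0,0,0.05,0],[0.206,0.105,0.05,0,0,0.05,0]]]'; python3 -c "
from h import *
tin(); plan([.55,-.09,.023],187)"
```

```text
time_s: 12.98
position: [0.4975, -0.0919, 0.1096]
tcp_rot: [[-0.124, 0.992, -0.003], [0.992, 0.124, -0.0], [-0.0, -0.003, -1.0]]
force: [-0.4, -0.4, -0.6]
opening: 0.0085
t 12.97 c [ 0.5475 -0.0856  0.0884] yaw -172.9 tilt 0.2 F [-0.44 -0.41 -0.62] open 0.0085 q [-0.21  0.38  1.95 -0.    0.82 -0.33]
TCP [ 0.4999 -0.0962  0.044 ] shift [-0.0045  0.002   0.0656] rot [-0.0032  0.      0.0025] t 12.97
```

```bash
python3 -m handwheel '[[[0,0,0.015,-0.003,0,0,0],[0,0,0.035,-0.003,0,0,0],[0,0,0.052,-0.003,0,0,0],[0,0,0.06,-0.003,0,0,0],[0,0,0.064,-0.003,0,0,0],[0,0,0.066,-0.003,0,0,0],[0,0,0.067,-0.003,0,0,0],[0,0,0.067,-0.003,0,0,0]]]'; python3 -c "
from h import *
tin()"
```

```text
time_s: 13.98
position: [0.4982, -0.0928, 0.0434]
tcp_rot: [[-0.123, 0.992, 0.001], [0.992, 0.123, -0.0], [-0.001, 0.001, -1.0]]
force: [0.4, 0.1, -0.6]
opening: 0.0086
t 13.97 c [ 0.5483 -0.0866  0.0225] yaw -172.9 tilt 0.1 F [ 0.37  0.11 -0.61] open 0.0086 q [-0.21  0.49  1.98 -0.    0.67 -0.33]
```

Near contact; lower 1 mm more, then release and wait.

```bash
python3 -m handwheel '[[[0,0,0.0015,0,0,0,0],[0,0,0.0015,0,0,0,0],[0,0,0.0015,0,0,0,0]]]';python3 -c "
from h import *
tin()"; python3 -m handwheel '[[[0,0,0,0,0,0,1],[0,0,0,0,0,0,1],[0,0,0,0,0,0,1],[0,0,0,0,0,0,1],[0,0,0,0,0,0,1],[0,0,0,0,0,0,1],[0,0,0,0,0,0,1],[0,0,0,0,0,0,1]]]'; python3 -m handwheel '[[[0,0,-0.02,0,0,0,1],[0,0,-0.05,0,0,0,1],[0,0,-0.075,0,0,0,1],[0,0,-0.08,0,0,0,1]]]'
python3 - <<'E'
from h import *
tin()
a=snapshot("scene");b=snapshot("top");cv2.imwrite("pics/s4.png",a);cv2.imwrite("pics/t4.png",b)
A=cv2.resize(a[130:330,200:400],(600,600),interpolation=cv2.INTER_CUBIC)
cv2.imwrite("pics/f4.png",A)
E
```

```text
time_s: 14.35
position: [0.4983, -0.0929, 0.0428]
tcp_rot: [[-0.123, 0.992, 0.002], [0.992, 0.123, -0.0], [-0.001, 0.002, -1.0]]
force: [-2.4, 0.9, 9.6]
opening: 0.0086
t 14.35 c [ 0.5484 -0.0867  0.0218] yaw -172.9 tilt 0.1 F [-2.35  0.93  9.64] open 0.0086 q [-0.21  0.49  1.98 -0.    0.67 -0.33]
time_s: 15.35
position: [0.4979, -0.0929, 0.0416]
tcp_rot: [[-0.123, 0.992, 0.001], [0.992, 0.123, -0.0], [-0.0, 0.001, -1.0]]
force: [-0.4, -0.9, 0.2]
opening: 0.0846
time_s: 15.85
position: [0.4989, -0.093, 0.123]
tcp_rot: [[-0.123, 0.992, 0.004], [0.992, 0.123, -0.001], [-0.001, 0.004, -1.0]]
force: [0.4, 0.9, -0.9]
opening: 0.0879
t 15.85 c [ 0.5491 -0.0869  0.1022] yaw -173.0 tilt 0.2 F [ 0.41  0.88 -0.93] open 0.0879 q [-0.21  0.36  1.94 -0.    0.84 -0.33]
```

View pics/f4.png

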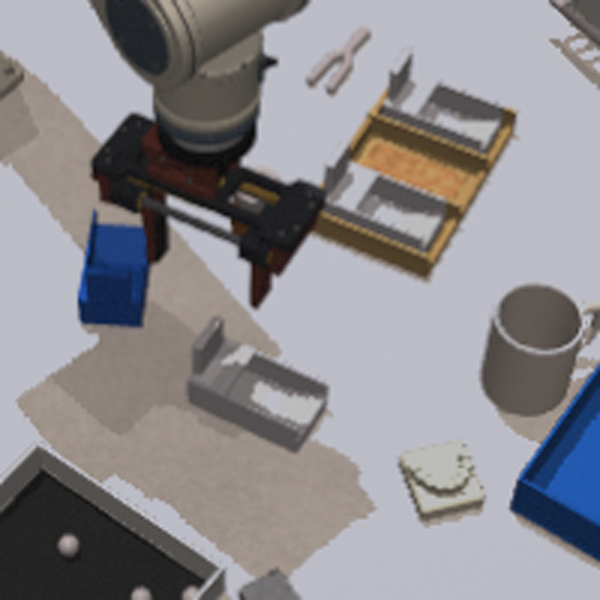

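Box stands upright and empty on the bench, crop (260,390); two balls clearly in the tray and a third at the crop's lower edge. Bay pose from both views next.

```bash
python3 - <<'E'
from h import *
np.set_printoptions(precision=4,suppress=True)
B=lambda L:(np.array(L,float)+.5)/4-.5+[225,140]
print("scene z0 (470,330),(306,262):",ray("scene",B([(470,330),(306,262)]),0)[:,:2])
img=cv2.imread("pics/top0.png");sc=cv2.imread("pics/s4.png")
# cork patch (strong orange) in both views on floor plane z=.004/.005
for n,im in(("top",img),("scene",sc)):
    h=cv2.cvtColor(im,cv2.COLOR_BGR2HSV)
    m=cv2.inRange(h,(5,100,130),(22,255,255))
    k,l,s,c=cv2.connectedComponentsWithStats(m)
    for i in range(1,k):
        if s[i,4]>100: print(n,s[i],c[i].round(1),ray(n,[c[i]],.005)[0,:2])
# hypothesis check: project rack at pose & overlay
def rack(c,yaw):
    R=Ro.from_euler("z",yaw,degrees=True).as_matrix();P=[]
    for z in(0,.03):
        for x,y in((-.067,-.112),(.067,-.112),(.067,.112),(-.067,.112)):P.append(R@[x,y,z]+[*c,0])
    for y in(-.035,.035):
        for x in(-.061,.061):P.append(R@[x,y,.03]+[*c,0])
    return np.array(P)
P=rack((.514,.226),187.4)
out=[]
for n,im,(x0,y0,w,hh),sc_ in(("top",img,(140,150,110,85),4),("scene",sc,(290,140,100,90),4)):
    I=cv2.resize(im[y0:y0+hh,x0:x0+w],None,fx=sc_,fy=sc_,interpolation=cv2.INTER_CUBIC)
    q=((proj(n,P)-[x0,y0]+.5)*sc_-.5).round().astype(int)
    for i,a in enumerate(q): cv2.circle(I,tuple(map(int,a)),3,(255,0,255) if i<4 else (0,255,0) if i<8 else (255,255,0),-1)
    out.append(cv2.copyMakeBorder(I,0,400-min(400,I.shape[0]),0,0,0)[:400])
cv2.imwrite("pics/g5.png",np.hstack(out)[:, :840])
print(np.hstack(out).shape)
E
python3 -c "
import cv2;a=cv2.imread('pics/g5.png');cv2.imwrite('pics/g5.png',cv2.resize(a,(800,381)))"
```

```text
scene z0 (470,330),(306,262): [[0.5942 0.1269]
 [0.4633 0.1104]]
top [ 18   0  12  10 116] [23.6  4.5] [1.0549 0.6907]
top [ 50   0  41  11 348] [68.6  4.3] [1.0539 0.569 ]
top [  95    0   81   37 2021] [135.3  17.8] [1.0103 0.3867]
top [ 177    0   48   40 1201] [202.2  17.2] [1.0091 0.2043]
top [229   0  33  32 536] [243.2   9.8] [1.0292 0.0916]
top [272   0  41  37 942] [292.5  17.6] [ 1.0029 -0.0433]
top [ 317    0  140   37 3777] [380.8  17.8] [ 0.9969 -0.2867]
top [ 458    0   35   33 1048] [474.8  15.2] [ 0.9987 -0.5467]
top [495   0  38  21 664] [514.    9.8] [ 1.0122 -0.6568]
top [ 350   49   60   24 1119] [378.2  60.9] [ 0.8698 -0.2711]
top [380  87  11  22 116] [384.9  97.4] [ 0.7646 -0.2823]
top [ 179  168   31   53 1237] [194.  194.1] [0.5136 0.2263]
top [364 257  24  23 152] [375.3 268.6] [ 0.3115 -0.2269]
scene [  0   0  56  30 244] [24.9 12.4] [-1.1891  0.3226]
scene [ 97   0  40  21 171] [115.2   9.6] [-0.8427  0.5674]
scene [   0   65   56  147 4392] [ 20.  139.5] [-0.462  -0.2108]
scene [ 30  75  40  60 841] [ 51.5 105.5] [-0.5186 -0.0312]
scene [ 531  149   29   65 1069] [549.4 179.6] [1.0436 0.6648]
scene [317 176  45  25 434] [339.7 186.6] [0.5176 0.2368]
scene [182 241   6  24 122] [184.3 252.6] [ 0.306  -0.2219]
scene [ 457  275  103  145 8874] [515.7 364.6] [ 1.1711 -0.0051]
scene [ 320  344   61   69 1676] [350.2 377.9] [ 0.8567 -0.2625]
scene [302 347  20  26 179] [311.1 359.7] [ 0.7573 -0.2775]
scene [  0 370  33  50 844] [ 13.5 402.2] [ 0.2717 -0.7803]
(400, 840, 3)
```

View pics/g5.png

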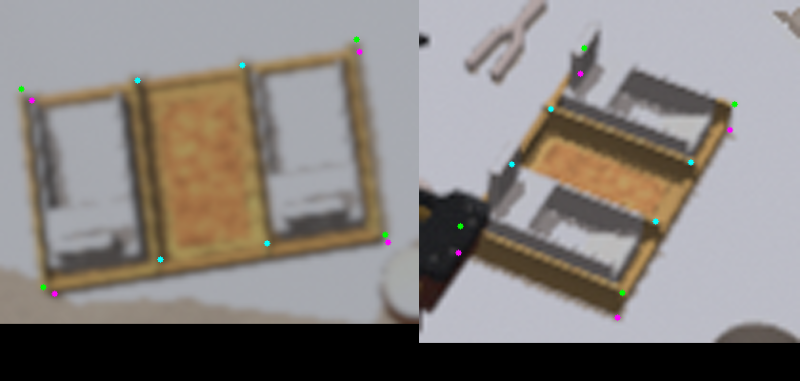

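Overlay agrees within about 2 mm in both views: bay at (0.513, 0.226), yaw 187.4°. Regrip now.

```bash
python3 -m handwheel '[[[0,0,0.03,-0.003,0,0,1],[0,0,0.06,-0.003,0,0,1],[0,0,0.078,-0.003,0,0,1],[0,0,0.08,-0.003,0,0,1]]]'; python3 -m handwheel '[[[0,0,0,0,0,0,0],[0,0,0,0,0,0,0],[0,0,0,0,0,0,0],[0,0,0,0,0,0,0],[0,0,0,0,0,0,0],[0,0,0,0,0,0,0],[0,0,0,0,0,0,0],[0,0,0,0,0,0,0]]]' 40; python3 -m handwheel '[[[0,0,0,0,0,0,0],[0,0,0,0,0,0,0],[0,0,-0.01,0,0,0,0],[0,0,-0.03,0,0,0,0],[0,0,-0.06,0,0,0,0],[0,0,-0.09,0,0,0,0],[0,0,-0.1,0,0,0,0],[0,0,-0.1,0,0,0,0]]]'; python3 -c "
from h import *
tin(); plan([.513,.226,.13],187.4)"
```

```text
time_s: 16.45
position: [0.496, -0.0925, 0.0394]
tcp_rot: [[-0.123, 0.992, -0.001], [0.992, 0.123, 0.001], [0.001, -0.001, -1.0]]
force: [-0.1, 0.3, 0.5]
opening: 0.0881
time_s: 17.45
position: [0.4979, -0.0928, 0.0416]
tcp_rot: [[-0.123, 0.992, 0.004], [0.992, 0.123, 0.0], [-0.0, 0.004, -1.0]]
force: [-0.1, 1.3, -0.3]
opening: 0.0109
time_s: 18.45
position: [0.4977, -0.0929, 0.142]
tcp_rot: [[-0.123, 0.992, 0.005], [0.992, 0.123, -0.0], [-0.001, 0.005, -1.0]]
force: [0.2, -0.3, -2.0]
opening: 0.0081
t 18.45 c [ 0.548  -0.0867  0.1213] yaw -173.0 tilt 0.3 F [ 0.23 -0.32 -2.05] open 0.0081 q [-0.21  0.32  1.94  0.    0.88 -0.33]
TCP [0.4629 0.2195 0.151 ] shift [ 0.3143  0.0038 -0.0092] rot [ 0.005   0.0007 -0.0062] t 18.45
```

```bash
python3 -m handwheel '[[[0.015,0,-0.003,0,0,0,0],[0.05,0.001,-0.009,0.003,0,0,0],[0.1,0.001,-0.009,0.005,0,-0.003,0],[0.15,0.002,-0.009,0.005,0,-0.005,0],[0.2,0.003,-0.009,0.005,0,-0.006,0],[0.25,0.003,-0.009,0.005,0,-0.006,0],[0.295,0.004,-0.009,0.005,0,-0.006,0],[0.314,0.004,-0.009,0.005,0,-0.006,0]]]'; python3 -m handwheel '[[[0,0,0,0,0,0,0],[0,0,0,0,0,0,0]]]'
python3 - <<'E'
from h import *
tin(); plan([.513,.226,.0660],187.4); plan([.513,.226,.0245],187.4)
a=snapshot("scene");cv2.imwrite("pics/s6.png",a)
A=cv2.resize(a[110:260,260:410],(600,600),interpolation=cv2.INTER_CUBIC)
cv2.imwrite("pics/i6.png",A)
E
```

```text
time_s: 19.45
position: [0.4615, 0.2215, 0.1496]
tcp_rot: [[-0.131, 0.991, -0.003], [0.991, 0.131, -0.001], [-0.001, -0.003, -1.0]]
force: [0.2, 0.5, -1.6]
opening: 0.0083
time_s: 19.7
position: [0.4626, 0.2183, 0.1501]
tcp_rot: [[-0.128, 0.992, -0.002], [0.992, 0.128, -0.001], [-0.001, -0.002, -1.0]]
force: [-0.8, 0.7, -1.2]
opening: 0.0086
t 19.7 c [0.5126 0.2247 0.129 ] yaw -172.6 tilt 0.1 F [-0.81  0.66 -1.18] open 0.0086 q [ 0.42  0.32  1.91 -0.    0.91  0.29]
TCP [0.4629 0.2195 0.087 ] shift [0.0012 0.0006 0.0631] rot [-0.0023  0.001  -0.0005] t 19.7
TCP [0.4629 0.2195 0.0455] shift [0.0013 0.0007 0.1046] rot [-0.0023  0.001  -0.0005] t 19.7
```

```bash
python3 -m handwheel '[[[0.001,0.0005,0.015,-0.002,0,0,0],[0.001,0.0005,0.035,-0.002,0,0,0],[0.001,0.0005,0.055,-0.002,0,0,0],[0.001,0.0005,0.067,-0.002,0,0,0],[0.001,0.0005,0.068,-0.002,0,0,0],[0.001,0.0005,0.068,-0.002,0,0,0]]]'
python3 - <<'E'
from h import *
tin(); plan([.513,.226,.0245],187.4)
a=snapshot("scene")
A=cv2.resize(a[120:250,270:400],(600,600),interpolation=cv2.INTER_CUBIC)
cv2.imwrite("pics/j7.png",A)
E
```

```text
time_s: 20.5
position: [0.4636, 0.2202, 0.0827]
tcp_rot: [[-0.128, 0.992, 0.001], [0.992, 0.128, -0.0], [-0.0, 0.001, -1.0]]
force: [0.5, 0.1, -1.0]
opening: 0.0084
t 20.5 c [0.5137 0.2267 0.0618] yaw -172.6 tilt 0.1 F [ 0.55  0.06 -1.01] open 0.0084 q [ 0.42  0.43  1.95 -0.    0.76  0.29]
TCP [0.4629 0.2195 0.0455] shift [-0.0006 -0.0008  0.0372] rot [ 0.0013  0.0002 -0.0005] t 20.5
```

View pics/j7.png

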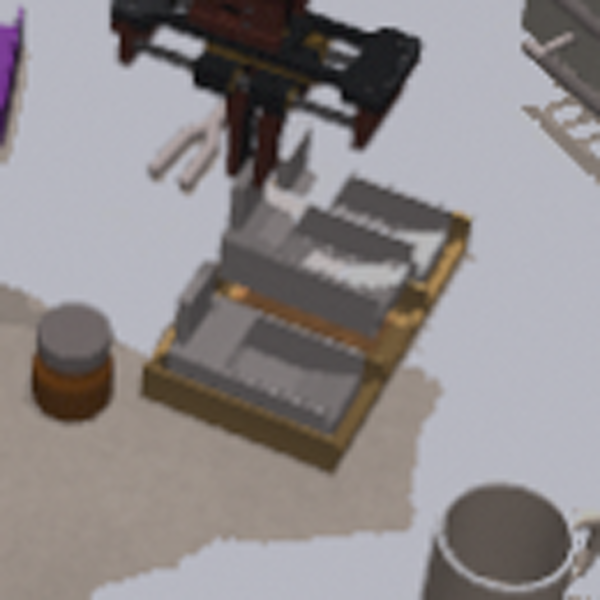

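Box hangs above the middle bay, crop (315,270), parallel to and midway between its neighbours. Lower gently.

```bash
python3 -m handwheel '[[[0,0,0.008,0,0,0,0],[0,0,0.016,0,0,0,0],[0,0,0.023,0,0,0,0],[0,0,0.029,0,0,0,0],[0,0,0.033,0,0,0,0],[0,0,0.0345,0,0,0,0],[0,0,0.0345,0,0,0,0]]]'; python3 -c "
from h import *
tin()"
```

```text
time_s: 21.42
position: [0.4633, 0.2203, 0.048]
tcp_rot: [[-0.129, 0.992, 0.001], [0.992, 0.129, -0.0], [-0.0, 0.001, -1.0]]
force: [-0.0, -0.4, -0.1]
opening: 0.0081
t 21.43 c [0.5134 0.2268 0.027 ] yaw -172.6 tilt 0.1 F [-0.01 -0.45 -0.15] open 0.0081 q [ 0.42  0.49  1.96 -0.    0.68  0.29]
```

```bash
python3 -m handwheel '[[[0,0,0.001,0,0,0,0],[0,0,0.0015,0,0,0,0],[0,0,0.0015,0,0,0,0],[0,0,0.0015,0,0,0,0]]]'; python3 -c "
from h import *
tin()"
```

```text
time_s: 21.92
position: [0.4633, 0.2203, 0.0466]
tcp_rot: [[-0.129, 0.992, 0.001], [0.992, 0.129, -0.0], [-0.0, 0.001, -1.0]]
force: [-0.2, -0.1, -0.6]
opening: 0.0082
t 21.93 c [0.5134 0.2268 0.0256] yaw -172.6 tilt 0.1 F [-0.21 -0.1  -0.65] open 0.0082 q [ 0.42  0.49  1.97 -0.    0.68  0.29]
```

```bash
python3 -m handwheel '[[[0,0,0.0008,0,0,0,0],[0,0,0.0015,0,0,0,0],[0,0,0.0015,0,0,0,0],[0,0,0.0015,0,0,0,0]]]'; python3 -c "
from h import *
tin()"
```

```text
time_s: 22.42
position: [0.4633, 0.2203, 0.0456]
tcp_rot: [[-0.129, 0.992, 0.001], [0.992, 0.129, -0.0], [-0.0, 0.001, -1.0]]
force: [-1.9, -1.4, 6.7]
opening: 0.0086
t 22.43 c [0.5134 0.2268 0.0246] yaw -172.6 tilt 0.1 F [-1.91 -1.38  6.71] open 0.0086 q [ 0.42  0.5   1.97 -0.    0.68  0.29]
```

Contact at exactly the height expected for flat on the bay floor. Release, retreat, look.

```bash
python3 -m handwheel '[[[0,0,0,0,0,0,1],[0,0,0,0,0,0,1],[0,0,0,0,0,0,1],[0,0,0,0,0,0,1],[0,0,0,0,0,0,1],[0,0,0,0,0,0,1],[0,0,0,0,0,0,1],[0,0,0,0,0,0,1]]]'; python3 -m handwheel '[[[0,0,-0.02,0,0,0,1],[0,0,-0.06,0,0,0,1],[0,0,-0.11,0,0,0,1],[0,0,-0.16,0,0,0,1],[0,0,-0.18,0,0,0,1],[0,0,-0.18,0,0,0,1],[0,0,-0.18,0,0,0,1]]]'
python3 - <<'E'
from h import *
tin()
a=snapshot("scene");cv2.imwrite("pics/s8.png",a)
A=a[100:400,160:460]
cv2.imwrite("pics/k8.png",cv2.resize(A,(600,600),interpolation=cv2.INTER_CUBIC))
E
```

```text
time_s: 23.42
position: [0.4633, 0.2203, 0.045]
tcp_rot: [[-0.129, 0.992, 0.001], [0.992, 0.129, -0.0], [-0.0, 0.001, -1.0]]
force: [0.6, -0.6, 0.2]
opening: 0.0851
time_s: 24.3
position: [0.4624, 0.22, 0.2239]
tcp_rot: [[-0.129, 0.992, -0.001], [0.992, 0.129, -0.001], [-0.001, -0.001, -1.0]]
force: [1.0, -0.3, -0.8]
opening: 0.0876
t 24.3 c [0.5124 0.2264 0.2028] yaw -172.6 tilt 0.1 F [ 0.97 -0.34 -0.79] open 0.0876 q [ 0.42  0.22  1.85 -0.    1.07  0.29]
```

View pics/k8.png

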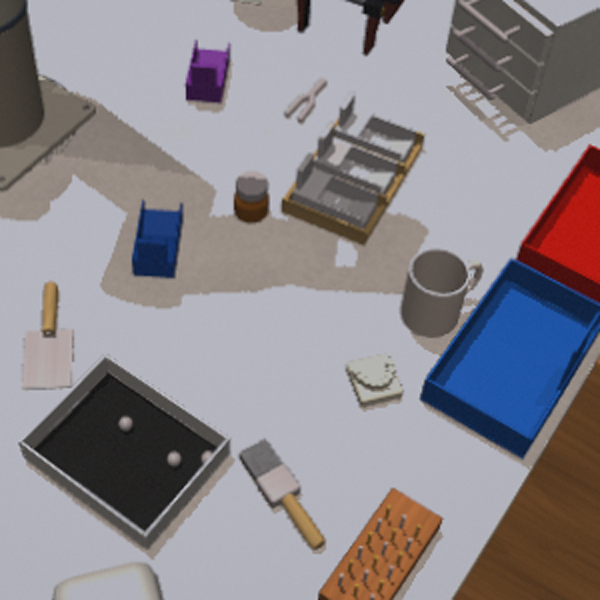

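The box is flat in the middle bay, crop (355,165), with its tab facing the same way as its neighbours. All three balls are in the tray at (125,424), (174,459) and (207,458), the bystanders have not moved, and the gripper is clear. Handing in.

```bash
python3 -c "
from bench import workorder
print(workorder.job_done())"
```

```text
the job is handed in; nothing more can be done
None
```

I handed the job in at about 24.3 s on the robot's clock, with every step of the task carried out. The hand-in gives no verdict.

- **Tipping and shaking:** I carried the box to the tray by its tab and tipped it 62° to empty the balls. Then I held it upright and still, and shook it sideways in several 40 mm strokes with stops between.
- **Placing:** I set the box upright on the bench and let go. I then took it again by the tab, lowered it into the middle bay until it touched the floor (6.7 N), released it and raised the gripper clear.
- **Last checks:** The final picture shows all three balls in the tray. The box sits in line with its neighbours with its tab the same way, and nothing else is visibly moved. By the arm's readings, its centre was within about 1 mm of my bay estimate and it lay level.
- **What was less certain:** Early hand-picked rack corners from the two views differed by up to 15 mm because I had taken them at the wrong heights. An overlay then agreed to about 2–3 mm, well inside the 6 mm clearance. One ball rests against the tray wall, so it is partly hidden in the pictures. I judged the shake by the commanded strokes and did not measure the box's speed.

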